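Pack the workshop kit chest at the art-shop counter

ROBOT

A 6-joint arm with a two-finger parallel gripper is mounted at the origin on the work surface. World frame = base frame: x ahead of the robot, y to its left, z up, the work surface at z = 0. Lengths are in m, angles in rad, forces in N, time in s.
With the tool pointing down it reaches from about 0.35 to 0.775 m from the base axis. Payload 7.3 kg.
Tool frame: the origin (TCP) lies between the finger pads; the fingertips stand 14 mm ahead of it and the grasp point (between the pads) lies 5 mm behind it; z points along the fingers, y is the line along which they close (so a half turn about z gives the same grasp; the last joint's range is limited). The gripper opens to 92 mm and grips with 3 to 60 N. Pads are 19 mm wide; open, the fingers measure 130 mm over their backs; the gripper's body (75 mm by 190 mm) begins 47 mm behind the grasp point.
Start: joints at [1.097, 0.342, 1.524, -0, 1.275, -0.146], TCP at [0.169, 0.497, 0.215] pointing down, gripper open.
Joint ranges: [-2.53, 2.53], [-0.77, 2.02], [0.04, 2.7], [-1, 4.14], [0.28, 2.66], [-3.11, 3.11]. Speed limits (rad/s): [2.57, 2.57, 3.14, 3.14, 3.14, 3.14].

INTERFACE

Orientations are given as [roll, pitch, yaw] about the fixed x, y, z axes, in that order (R = Rz(yaw) Ry(pitch) Rx(roll)).
In Python, from cell import robot, eyes gives the robot as it stands. The module is installed in compiled form; this text tells all that it offers.
- The arm moves only by the shell command python3 -m handwheel 'ROWS' [FORCE]. ROWS is JSON, one flat list of numbers, 5 for each row, row after row: the shift along the world's x, y, z in mm, then the turn about the world's z in rad, then the opening, from 0 (shut) to 1 (fully open). In form: [x, y, z, spin, jaw, x, y, z, spin, jaw, ...]. A call has 1 to 8 rows; each row shifts and turns the commanded pose from where the row before left it; what a row does not reach is not made up. A row lasts 1/10 s, in which the tool goes at most 50 mm and 8.59 degrees, less where a joint would pass 70% of its speed; a pose out of reach is approached as far as the arm can. A call with a gripper value outside its range is refused whole. The fingers move at their own pace and stop on an object; FORCE is the grip in N (left out, the last holds). Time passes only in rows, so rows that do not move let the fingers close. It gives the time, the measured TCP pose, the force, the opening and the grip force at its end, in the units of the state.
- robot.observe(): the state, without advancing time (a new reading comes with each control period).
- eyes.read_camera(name): name is "scene" or "top" or "wrist"; returns (picture, depth): 480x640x3 uint8, blue, green, red; 480x640 float32, m along the optical axis (not along the pixel's ray), 0 where there is no reading.
- eyes.calibration(name): a dict with "fx", "fy", "cx", "cy" (pixels), "world_to_cam" (4x4, takes a point from world to camera coordinates). Camera axes: x right, y down, z forward; pixel columns grow to the right and rows downward; lengths in m; the calibration is good to about 2 mm. A picture is of the moment at which its call begins: read the wrist's pose just before it. calibration takes no time and is no camera call; for the wrist camera it gives the pose at the moment of the call.
- robot.hand_in(): hands the job in; it is judged then, once.
The state is a dict: "time": time; "qpos": joint angles; "qvel": joint speeds; "joint_efforts": joint torques, N m; "tool_pos": TCP position; "tool_rot": TCP orientation; "contact_force": force on the tool from outside, world axes, zero at the start; "torque": the same for the moment, N m; "opening": finger opening in m; "grip_force": force on a finger pad.
Only numpy, scipy, OpenCV 4.12 (cv2) and the standard library are available. Lean on these libraries where they do the work, as an engineer would, in place of code of your own. Each camera call takes 0.05 s, during which the arm holds its last target. There are 200 camera calls.

TASK

Pack the kit chest for the painting class: lift every roll of tape off the hooks of the display rack and stow it in the chest's open drawer, and once the last roll is in, push the drawer fully home until its catch snaps in. Also knock the crooked pile of painting panels on top of the chest square, so that their edges line up all round, and leave it lying there on the chest; leave the other goods on the counter where they stand.

Things in the scene. Friction and masses are not known exactly. Their poses are not given: they have to be found in the camera images.
- chest: Oak kit chest, fixed. Origin: centre of its underside on the counter; x points from its front to its back, y to its left, z up. Carcass 180 (x) x 360 (y) x 112 mm high, front plane at x = -90 mm. The drawer's space inside reaches up to z = 100 mm.
- chest_top (a point): Centre of the chest's flat top, 112 mm above the counter; axes as the chest's. A gallery 8 mm thick and 28 mm high stands round three sides: its straight inner faces lie at x = +82 mm (back), y = +172 mm and y = -172 mm. The front edge, x = -90 mm, has none.
- drawer (a joint): How far the chest's drawer is pulled out along the chest's -x (m): 0 = home against its stop, at most 0.15; starts at 0.115 to 0.135. About 1 N of friction plus some drag. From 12 to 5 mm before home a spring catch resists with some 5 N more; pushed past it the drawer snaps home and is held shut.
- drawer_pull (a point): Middle of the outer face of the drawer's dark pull, a solid bar 90 mm wide (y), 18 mm high, 18 mm proud of the front panel; moves with the drawer, 84 mm above the counter. The front panel (12 mm thick, 356 wide, z = 4 to 102 mm) closes against the chest's front plane; its outer face is 18 mm behind this point (chest +x), its inner face 30 mm.
- drawer_floor (a point): Centre of the drawer's inner floor, 20 mm above the counter; axes as the chest's; moves with the drawer. Inside: 144 mm (x, -72 to +72) by 316 mm (y, -158 to +158); walls 52 mm high, front panel 82 mm. Pulled out, only the front part is open from above: the chest's front plane then lies at x = (pulled-out length - 72 mm) in this frame.
- roll1: Roll of masking tape, tan on a cardboard core: 60 mm outer diameter, 32 mm hole, 24 mm wide, about 60 g. Origin: its centre; x is its axis. Hangs on hook1 at the start, or is absent. It may end in the drawer standing on its rim or lying.
- roll2: Roll of masking tape, tan on a cardboard core: 60 mm outer diameter, 32 mm hole, 24 mm wide, about 60 g. Origin: its centre; x is its axis. Hangs on hook2 at the start, or is absent. It may end in the drawer standing on its rim or lying.
- roll3: Roll of masking tape, tan on a cardboard core: 60 mm outer diameter, 32 mm hole, 24 mm wide, about 60 g. Origin: its centre; x is its axis. Hangs on hook3 at the start, or is absent. It may end in the drawer standing on its rim or lying.
- roll4: Roll of masking tape, tan on a cardboard core: 60 mm outer diameter, 32 mm hole, 24 mm wide, about 60 g. Origin: its centre; x is its axis. Hangs on hook4 at the start, or is absent. It may end in the drawer standing on its rim or lying.
- rack: Counter display rack, fixed: wooden base 110 x 400 x 14 mm, a steel rail 10 mm thick along y on two posts at z = 185 mm, four hooks 90 mm apart pointing to the rack's -x. Origin: on the counter, below the rail's middle (the base reaches from x = -35 to +75 mm). Nothing on it stands higher than the hooks' tips, z = 198 mm.
- hook1 (a point): On the axis of a 6 mm hook rod, where the roll hangs, 30 mm in front of the rail's axis; axes as the rack's. The hung roll's centre is 13 mm below. 20 mm in front (-x) the rod turns up; its tip ends 30 mm in front and 13 mm above the axis. To take a roll off: lift it about 17 mm (12 to 24 is free), then draw it out along -x by 60 mm.
- hook2 (a point): On the axis of a 6 mm hook rod, where the roll hangs, 30 mm in front of the rail's axis; axes as the rack's. The hung roll's centre is 13 mm below. 20 mm in front (-x) the rod turns up; its tip ends 30 mm in front and 13 mm above the axis. To take a roll off: lift it about 17 mm (12 to 24 is free), then draw it out along -x by 60 mm.
- hook3 (a point): On the axis of a 6 mm hook rod, where the roll hangs, 30 mm in front of the rail's axis; axes as the rack's. The hung roll's centre is 13 mm below. 20 mm in front (-x) the rod turns up; its tip ends 30 mm in front and 13 mm above the axis. To take a roll off: lift it about 17 mm (12 to 24 is free), then draw it out along -x by 60 mm.
- hook4 (a point): On the axis of a 6 mm hook rod, where the roll hangs, 30 mm in front of the rail's axis; axes as the rack's. The hung roll's centre is 13 mm below. 20 mm in front (-x) the rod turns up; its tip ends 30 mm in front and 13 mm above the axis. To take a roll off: lift it about 17 mm (12 to 24 is free), then draw it out along -x by 60 mm.
- board1: Wooden painting panel 100 (x) x 150 (y) x 6 mm, primed white on top, 55 g, number 1 from below in the pile of four on the chest's top. Origin: centre of its underside.
- board2: Wooden painting panel 100 (x) x 150 (y) x 6 mm, primed white on top, 55 g, number 2 from below in the pile of four on the chest's top. Origin: centre of its underside.
- board3: Wooden painting panel 100 (x) x 150 (y) x 6 mm, primed white on top, 55 g, number 3 from below in the pile of four on the chest's top. Origin: centre of its underside.
- board4: Wooden painting panel 100 (x) x 150 (y) x 6 mm, primed white on top, 55 g, number 4 from below in the pile of four on the chest's top. Origin: centre of its underside.
- ink: Bystander: squat jar with a black lid, 60 mm across, 60 mm high. Origin: centre of its underside.
- gesso: Bystander: white jar, 76 mm across, 95 mm high. Origin: centre of its underside.
- brushpot: Bystander: white pot of brushes, 72 mm across, 180 mm high over the brushes. Origin: centre of its underside.
- pencil_tin: Bystander: flat metal pencil tin 180 x 75 x 16 mm. Origin: centre of its underside.
- sketchbook: Bystander: black sketchbook 105 x 148 x 14 mm. Origin: centre of its underside.
- varnish: Bystander: glass varnish jar with a steel lid, 69 mm across, 64 mm high. Origin: centre of its underside.
Mind the look-alikes: they are no part of the job. Leave any blue look-alike of the board4 alone.

How it is judged:
On the way, in this order (a step that is already met when the one before it is completed fails the run):
1. every tape roll lies in the open drawer (x of roll1 in the frame of drawer_floor between -0.075 and 0.075 m and y of roll1 in the frame of drawer_floor between -0.155 and 0.155 m and z of roll1 in the frame of drawer_floor between 0.004 and 0.05 m and x of roll2 in the frame of drawer_floor between -0.075 and 0.075 m and y of roll2 in the frame of drawer_floor between -0.155 and 0.155 m and z of roll2 in the frame of drawer_floor between 0.004 and 0.05 m and x of roll3 in the frame of drawer_floor between -0.075 and 0.075 m and y of roll3 in the frame of drawer_floor between -0.155 and 0.155 m and z of roll3 in the frame of drawer_floor between 0.004 and 0.05 m and x of roll4 in the frame of drawer_floor between -0.075 and 0.075 m and y of roll4 in the frame of drawer_floor between -0.155 and 0.155 m and z of roll4 in the frame of drawer_floor between 0.004 and 0.05 m and value of joint drawer above 0.05 m), for 0.2 s.
2. the drawer is pushed home past its catch (value of joint drawer below 0.003 m), for 0.2 s.
At the end, for the whole second after the job is handed in: Every roll present is inside the drawer (centre within its walls and below 50 mm above its floor), the drawer is home (within 3 mm), and the four panels lie flat on the chest's top in one pile at rest, each within 4 mm and 0.035 rad of the lowest one (x of roll1 in the frame of drawer_floor between -0.075 and 0.075 m and y of roll1 in the frame of drawer_floor between -0.155 and 0.155 m and z of roll1 in the frame of drawer_floor between 0.004 and 0.05 m and x of roll2 in the frame of drawer_floor between -0.075 and 0.075 m and y of roll2 in the frame of drawer_floor between -0.155 and 0.155 m and z of roll2 in the frame of drawer_floor between 0.004 and 0.05 m and x of roll3 in the frame of drawer_floor between -0.075 and 0.075 m and y of roll3 in the frame of drawer_floor between -0.155 and 0.155 m and z of roll3 in the frame of drawer_floor between 0.004 and 0.05 m and x of roll4 in the frame of drawer_floor between -0.075 and 0.075 m and y of roll4 in the frame of drawer_floor between -0.155 and 0.155 m and z of roll4 in the frame of drawer_floor between 0.004 and 0.05 m and value of joint drawer below 0.003 m and horizontal distance between each of board2, board3, board4 and board1 below 0.004 m and angle between the x axis of each of board2, board3, board4 and the x axis of board1, either way round below 0.035 rad and angle between each of board1, board2, board3, board4's own z axis and vertical below 0.04 rad and linear speed of each of board1, board2, board3, board4 below 0.02 m/s and z of board1 in the frame of chest between 0.108 and 0.116 m and z of board4 in the frame of chest between 0.126 and 0.134 m); the robot touches nothing.
It fails at once if another thing on the counter is shoved more than 60 mm or knocked over (distance of any of ink, gesso, brushpot, pencil_tin, sketchbook, varnish from where it was at the start of the episode above 0.06 m or angle between any of ink, gesso, brushpot, pencil_tin, sketchbook, varnish's own z axis and vertical above 0.6 rad).
Of roll1, roll2, roll3, roll4 only 2 to 4 are there at a start; the rules pass over those that are not, and their reading is None.
At some moment in a run one of board1, board2, board3, board4 may be knocked a few centimetres aside while the robot is not near it.
Once in a run the grip may slacken for a moment while it holds something.
It also fails if it takes over 210 s, if anything falls off the work surface, if the arm or the gripper's body presses on something with over 40 N, if the wrist force passes 120 N, or if a joint passes its speed limit or range.

## Working session

There is one attempt and no reset: what is moved stays moved. The work goes in short steps, Python scripts to look and compute and a shell command to move; the robot and the scene stay as the last step left them, time stands still between calls to the robot, and variables do not carry over. Pictures are saved under pics/ and viewed, at most 14 in all, crops included, and the job is handed in when it is done.

```bash
mkdir -p pics
cat > h.py <<'E'
import numpy as np, cv2
from cell import robot, eyes
def shot(name, fn=None):
    im,d=eyes.read_camera(name); c=eyes.calibration(name)
    if fn: cv2.imwrite('pics/'+fn,im)
    return im,d,c
def cloud(d,c):
    v,u=np.mgrid[0:480,0:640]
    P=np.stack([(u-c['cx'])/c['fx']*d,(v-c['cy'])/c['fy']*d,d],-1)
    T=np.linalg.inv(np.array(c['world_to_cam']))
    W=P@T[:3,:3].T+T[:3,3]; W[d==0]=np.nan
    return W
def ray(c,u,v,z):
    T=np.linalg.inv(np.array(c['world_to_cam']))
    r=T[:3,:3]@np.array([(u-c['cx'])/c['fx'],(v-c['cy'])/c['fy'],1]); o=T[:3,3]
    return o+r*(z-o[2])/r[2]
E
python3 - <<'E'
from h import *
for n in('scene','top'):
    im,d,c=shot(n,n+'0.png'); np.savez('/tmp/'+n,im=im,d=d); T=np.linalg.inv(np.array(c['world_to_cam'])); print(n,T.round(3).tolist(),c['fx'])
s=robot.observe(); print(s['tool_pos'],s['tool_rot'],s['contact_force'])
E
```

```text
scene [[-0.593, 0.613, -0.521, 1.236], [0.805, 0.454, -0.383, 0.539], [0.002, -0.647, -0.763, 1.191], [0.0, 0.0, 0.0, 1.0]] 559.8664616706684
top [[0.021, -0.984, 0.177, 0.292], [-0.999, -0.025, -0.02, 0.0], [0.024, -0.177, -0.984, 1.341], [0.0, 0.0, 0.0, 1.0]] 503.62470799314417
[0.16882946 0.49671608 0.21423115] [-3.14025151e+00 -2.18345877e-04  2.81381358e+00] [-0.18315586  0.02094619  0.11553509]
```

View pics/scene0.png

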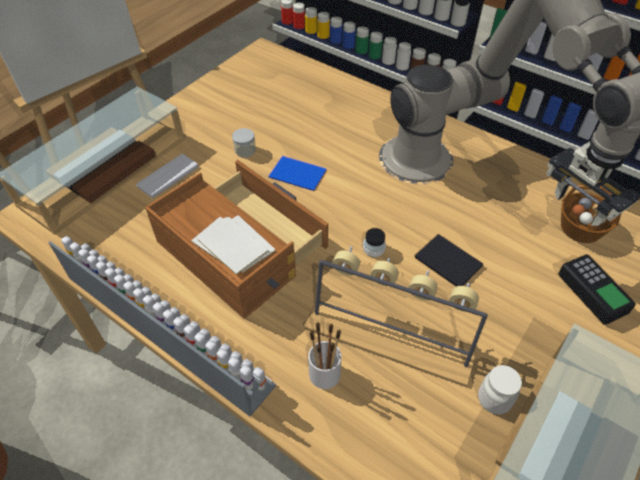

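View pics/top0.png

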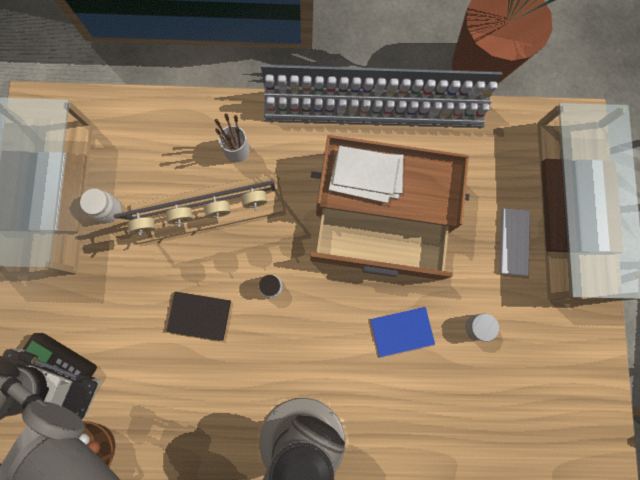

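The scene view shows four rolls on the rack (about (345,258) to (463,295)) and the panel pile at (233,243). In the top view the rolls are at (140,225) to (254,197), the boards at (367,173), the open drawer at (385,240) and the ink jar at (270,286). The blue look-alike at (402,331) is to be left alone.

Run:
```python
from h import *
for n in('top','scene'):
    z=np.load('/tmp/%s.npz'%n); im,d=z['im'],z['d']; c=eyes.calibration(n); W=cloud(d,c)
    hsv=cv2.cvtColor(im,cv2.COLOR_BGR2HSV)
    H=W[...,2]
    box=(W[...,0]>.3)&(W[...,0]<.75)&(W[...,1]>0)&(W[...,1]<.5)
    m=(box&(H>.13)&(H<.23)&(hsv[...,1]>50)&(hsv[...,2]>90)).astype(np.uint8)
    k,l,st,ce=cv2.connectedComponentsWithStats(m)
    for i in range(1,k):
        if st[i,4]>60:
            p=W[l==i]; print(n,'roll',st[i,4],ce[i].round(),np.median(p,0).round(4),p.min(0).round(3),p.max(0).round(3))
    # white boards
    m=((H>.11)&(H<.16)&(W[...,1]<.1)&(W[...,1]>-.35)&(W[...,0]>.4)&(W[...,0]<.85)&(hsv[...,1]<40)&(hsv[...,2]>150)).astype(np.uint8)
    k,l,st,ce=cv2.connectedComponentsWithStats(m)
    for i in range(1,k):
        if st[i,4]>200:
            p=W[l==i]; print(n,'board',st[i,4],ce[i].round(),np.median(p,0).round(4),p.min(0).round(3),p.max(0).round(3))
    if n=='top':
        for nm,(lo,hi) in {'front/pull':(.08,.106),'gallery':(.125,.16)}.items():
            m=(H>lo)&(H<hi)&(W[...,1]<.02)&(W[...,1]>-.36)&(W[...,0]>.4)&(W[...,0]<.85)&(hsv[...,1]>60)
            p=W[m]; print(nm,cv2.minAreaRect((p[:,:2]*1000).astype(np.float32)),np.median(p[:,2]))
        # rail
        m=(H>.17)&(H<.2)&box&(hsv[...,1]<70)&(hsv[...,2]<120)
        p=W[m]; r=cv2.minAreaRect((p[:,:2]*1000).astype(np.float32)); print('rail',r,len(p)); print(cv2.fitLine(p[:,:2].astype(np.float32),2,0,.01,.01).ravel())
```

```text
top roll 331 [253. 199.] [0.5746 0.127  0.1957] [0.547 0.098 0.142] [0.595 0.158 0.207]
top roll 341 [216. 209.] [0.5481 0.2111 0.1949] [0.526 0.184 0.144] [0.57  0.243 0.206]
top roll 351 [178. 215.] [0.5312 0.2985 0.1942] [0.515 0.272 0.142] [0.551 0.333 0.206]
top roll 356 [140. 225.] [0.5051 0.3837 0.1942] [0.482 0.356 0.14 ] [0.526 0.418 0.206]
top board 3029 [368. 174.] [ 0.6611 -0.1486  0.1353] [ 0.591 -0.238  0.11 ] [ 0.735 -0.052  0.143]
front/pull ((571.447998046875, -183.93455505371094), (320.35223388671875, 350.2796325683594), 0.27745622396469116) 0.10165391295802251
gallery ((652.4659423828125, -191.0361785888672), (319.6710510253906, 179.9405059814453), 83.56568908691406) 0.13864815421647592
rail ((566.7491455078125, 256.42572021484375), (182.8274688720703, 350.55792236328125), 39.321346282958984) 598
[ 0.25378802 -0.9672599   0.5698867   0.26857144]
scene roll 386 [347. 260.] [0.5859 0.1343 0.1927] [0.558 0.101 0.155] [0.61  0.178 0.206]
scene roll 879 [404. 278.] [0.5507 0.2539 0.1922] [0.513 0.184 0.153] [0.597 0.368 0.207]
scene roll 509 [466. 298.] [0.5165 0.3932 0.1909] [0.49  0.36  0.134] [0.547 0.454 0.206]
scene board 2495 [233. 242.] [ 0.6719 -0.1428  0.1355] [ 0.595 -0.237  0.117] [ 0.735 -0.05   0.143]
```

Run:
```python
import cv2
a=cv2.imread('pics/top0.png')
cv2.imwrite('pics/c1.png',cv2.resize(a[130:300,300:500],None,fx=3.5,fy=3.5,interpolation=cv2.INTER_CUBIC))
cv2.imwrite('pics/c2.png',cv2.resize(a[160:300,90:300],None,fx=3.6,fy=3.6,interpolation=cv2.INTER_CUBIC))
```

```text
(no output)
```

View pics/c1.png

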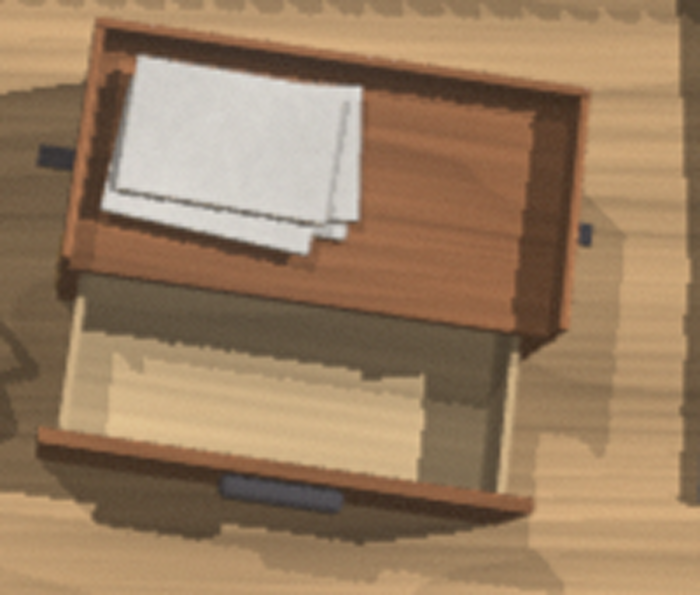

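View pics/c2.png

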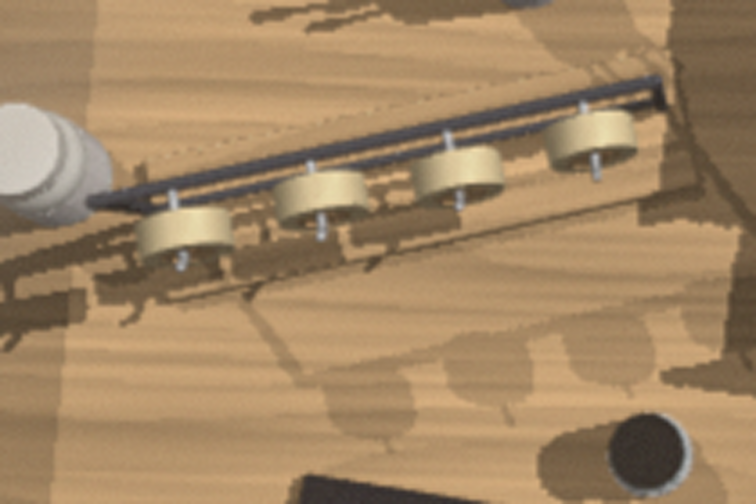

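Run:
```python
from h import *
F=np.float32
for n in('top','scene'):
    z=np.load('/tmp/%s.npz'%n); im,d=z['im'],z['d']; c=eyes.calibration(n); W=cloud(d,c)
    hsv=cv2.cvtColor(im,cv2.COLOR_BGR2HSV); H=W[...,2]; X,Y=W[...,0],W[...,1]
    for k,(x,y) in enumerate([(.5746,.127),(.5481,.2111),(.5312,.2985),(.5051,.3837)]):
        m=(H>.192)&(H<.21)&(hsv[...,1]>50)&(hsv[...,2]>90)&(np.hypot(X-x-.003,Y-y)<.042)
        p=W[m]; r=cv2.minAreaRect((p[:,:2]*1000).astype(F)); print(n,k,np.round(r[0]),np.round(r[1]),round(r[2],1),np.percentile(p[:,2],97).round(4),len(p))
    for nm,m in {'gallery':(H>.135)&(H<.145)&(Y<.03)&(Y>-.45)&(X>.45)&(X<.9)&(hsv[...,1]>70),
      'drawfront':(H>.097)&(H<.106)&(Y<.03)&(Y>-.4)&(X>.4)&(X<.56)&(hsv[...,1]>70)}.items():
        p=W[m]; r=cv2.minAreaRect((p[:,:2]*1000).astype(F)); print(n,nm,[np.round(q,1) for q in r],np.median(p[:,2]).round(4),len(p))
    m=(H>.06)&(H<.1)&(Y<.03)&(Y>-.4)&(X>.38)&(X<.56)&(hsv[...,1]<90)&(hsv[...,2]<90); p=W[m]
    if len(p)>20: print('pull',cv2.minAreaRect((p[:,:2]*1000).astype(F)),np.median(p,0))
    cs=cv2.findContours(((H>.11)&(H<.16)&(Y<.1)&(Y>-.35)&(X>.4)&(X<.85)&(hsv[...,1]<40)&(hsv[...,2]>150)).astype(np.uint8),0,2)[0]
    cc=max(cs,key=cv2.contourArea); a=cv2.approxPolyDP(cc,2,True)[:,0]; print([ray(c,*q,.136)[:2].round(3).tolist() for q in a])
```

```text
top 0 [579. 126.] [45. 50.] 54.9 0.2041 203
top 1 [545. 213.] [37. 48.] 13.9 0.2045 210
top 2 [534. 302.] [26. 48.] 12.8 0.2041 206
top 3 [511. 385.] [40. 58.] 49.3 0.2041 201
top gallery [array([ 649. , -212.1]), array([360.9, 181.1]), np.float64(83.0)] 0.1396 920
top drawfront [array([ 500., -193.]), array([356.2, 138.4]), np.float64(83.6)] 0.1021 697
pull ((458.20904541015625, -257.99151611328125), (57.07174301147461, 243.1109161376953), 24.842479705810547) [ 0.42382799 -0.18425406  0.09183746]
[[0.728, -0.075], [0.634, -0.062], [0.636, -0.054], [0.618, -0.052], [0.589, -0.193], [0.605, -0.201], [0.605, -0.223], [0.613, -0.208], [0.616, -0.231], [0.712, -0.234]]
scene 0 [582. 132.] [45. 48.] 62.7 0.2046 202
scene 1 [556. 216.] [46. 48.] 41.6 0.2044 214
scene 2 [539. 305.] [64. 49.] 1.4 0.2046 228
scene 3 [517. 386.] [43. 59.] 48.6 0.2043 241
scene gallery [array([ 653.7, -210.3]), array([366.1, 181.2]), np.float64(82.8)] 0.1393 892
scene drawfront [array([ 438.1, -183.4]), array([358.5,  27.7]), np.float64(82.8)] 0.1015 464
[[0.63, -0.223], [0.726, -0.226], [0.735, -0.077], [0.642, -0.061], [0.643, -0.051], [0.659, -0.053], [0.629, -0.048], [0.6, -0.188], [0.617, -0.194]]
```

```bash
python3 -m handwheel '[0,0,45,0,0.78, 0,0,45,0.085,0.78, 45,-10,0,0.1,0.78, 45,-10,0,0.1,0.78, 45,-20,0,0.1,0.78, 45,-25,0,0.1,0.78, 45,-25,0,0.1,0.78, 45,-25,0,0,0.78]' 20; python3 -m handwheel '[0,-35,0,0,0.78, 0,-35,0,0,0.78, 0,-30,0,0,0.78, 0,0,0,0,0.78, 0,0,0,0,0.78]'
python3 - <<'E'
from h import *
im,d,c=shot('wrist','w1.png'); np.savez('/tmp/w',im=im,d=d); W=cloud(d,c); print(np.linalg.inv(np.array(c['world_to_cam'])).round(3).tolist()); s=robot.observe(); print(s['tool_pos'],s['tool_rot'],s['opening'])
z=np.load('/tmp/top.npz'); c=eyes.calibration('top')
print('paneltop',ray(c,381.4,264.3,.102),'pull',ray(c,380,270.6,.093))
z=np.load('/tmp/scene.npz')
E
```

```text
time: 0.9
tool_pos: [0.4366, 0.3829, 0.3044]
tool_rot: [-3.142, -0.001, -2.881]
contact_force: [0.4, -0.5, 0.1]
opening: 0.0715
grip_force: 0.0
time: 1.4
tool_pos: [0.4352, 0.284, 0.3048]
tool_rot: [3.141, -0.0, -2.886]
contact_force: [-0.1, 0.1, -0.4]
opening: 0.0716
grip_force: 0.0
[[-0.254, 0.938, 0.236, 0.373], [0.967, 0.247, 0.061, 0.269], [-0.001, 0.244, -0.97, 0.474], [0.0, 0.0, 0.0, 1.0]]
[0.43516163 0.28463462 0.30479912] [ 3.14109961e+00  1.33957298e-05 -2.88462339e+00] 0.07185413793157289
paneltop [ 0.43860272 -0.18685924  0.102     ] pull [ 0.4238147  -0.18469605  0.093     ]
```

View pics/w1.png

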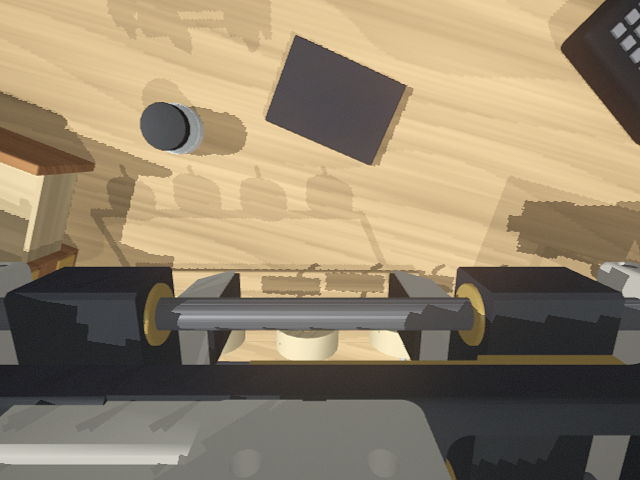

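```bash
python3 -m handwheel '[37,-39,0,0,0.78, 37,-39,0,0,0.78, 36,-39,0,0,0.78, 35,-38,0,0,0.78, 0,0,-20,0,0.78, 0,0,-20,0,0.78,0,0,0,0,0.78,0,0,0,0,0.78]' 20
python3 - <<'E'
from h import *
im,d,c=shot('scene'); cv2.imwrite('pics/s2.png',cv2.resize(im[200:360,280:520],None,fx=3,fy=3))
E
```

```text
time: 2.25
tool_pos: [0.5718, 0.1392, 0.2648]
tool_rot: [3.141, -0.001, -2.883]
contact_force: [-0.3, 0.1, 0.0]
opening: 0.0715
grip_force: 0.0
```

View pics/s2.png

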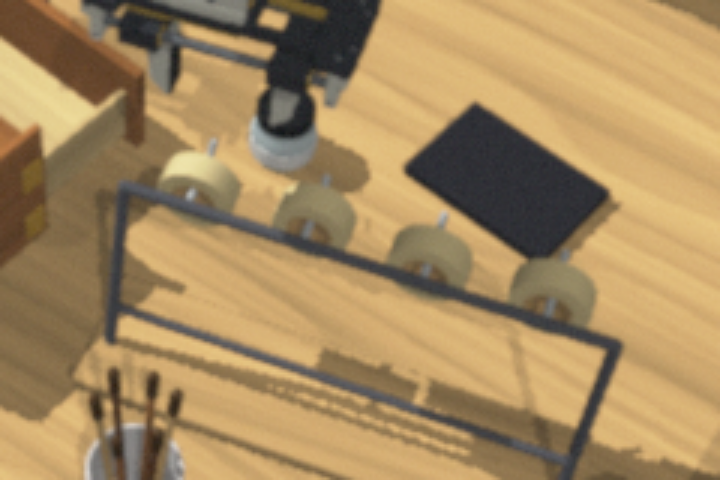

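The fingers hang above the first roll (crop (200,180)) on either side of it, and all four rolls are still on their hooks.

```bash
python3 -m handwheel '[8,-10,0,0,0.78, 0,0,-30,0,0.78, 0,0,-30,0,0.78, 0,0,-35,0,0.78, 0,0,0,0,0.78]' 20; python3 -m handwheel '[0,0,0,0,0.4, 0,0,0,0,0.4, 0,0,0,0,0.4, 0,0,0,0,0.4]'
```

```text
time: 2.8
tool_pos: [0.5778, 0.1275, 0.1662]
tool_rot: [3.14, -0.007, -2.884]
contact_force: [0.8, -0.3, -0.0]
opening: 0.0717
grip_force: 0.0
time: 3.2
tool_pos: [0.5811, 0.1282, 0.172]
tool_rot: [-3.141, 0.004, -2.884]
contact_force: [1.1, -0.5, 6.0]
opening: 0.0533
grip_force: 18.7
```

```bash
python3 -m handwheel '[0,0,0,0,0.4, 0,0,0,0,0.4]'
python3 - <<'E'
from h import *
im,d,c=shot('scene'); cv2.imwrite('pics/s3.png',cv2.resize(im[160:340,250:490],None,fx=3,fy=3))
E
```

```text
time: 3.4
tool_pos: [0.5811, 0.1282, 0.172]
tool_rot: [-3.141, 0.005, -2.884]
contact_force: [1.4, 0.5, 5.7]
opening: 0.0533
grip_force: 18.9
```

View pics/s3.png

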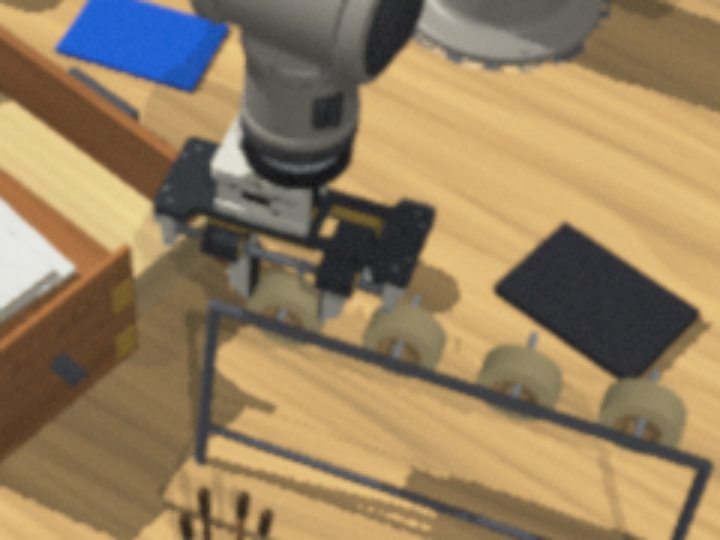

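```bash
python3 -m handwheel '[0,0,0,0,0.78, 0,0,0,0,0.78, 0,0,-8,0,0.78, 0,0,0,0,0.78, 0,0,0,0,0.78]'; python3 -m handwheel '[0,0,0,0,0.4, 0,0,0,0,0.4, 0,0,0,0,0.4, 0,0,0,0,0.4]'
```

```text
time: 3.95
tool_pos: [0.5793, 0.1281, 0.1611]
tool_rot: [3.141, -0.002, -2.884]
contact_force: [0.0, 0.5, 0.5]
opening: 0.0713
grip_force: 0.0
time: 4.35
tool_pos: [0.5798, 0.1282, 0.1619]
tool_rot: [3.142, 0.0, -2.884]
contact_force: [0.2, 0.9, -0.1]
opening: 0.0595
grip_force: 20.0
```

```bash
python3 -m handwheel '[0,0,9,0,0.4, 0,0,9,0,0.4, 0,0,0,0,0.4, -20,-5,0,0,0.4, -20,-5,0,0,0.4, -20,-6,0,0,0.4, -10,-3,0,0,0.4, 0,0,0,0,0.4]'
```

```text
time: 5.15
tool_pos: [0.5092, 0.109, 0.1804]
tool_rot: [-3.142, 0.0, -2.885]
contact_force: [-0.6, 0.7, -0.1]
opening: 0.0597
grip_force: 20.0
```

```bash
python3 -m handwheel '[-4,-40,0,0,0.4, -4,-45,0,-0.05,0.4, -4,-45,0,-0.07,0.4, -4,-45,0,-0.07,0.4, -4,-45,0,-0.07,0.4, -4,-45,0,-0.07,0.4, -4,-45,0,-0.05,0.4, -4,-45,0,0,0.4]'; python3 -m handwheel '[-1,-40,0,0,0.4, 0,0,0,0,0.4, 0,0,0,0,0.4]'
```

```text
time: 5.95
tool_pos: [0.4784, -0.2483, 0.18]
tool_rot: [-3.141, 0.001, 3.017]
contact_force: [1.0, -0.1, -0.7]
opening: 0.0594
grip_force: 20.0
time: 6.25
tool_pos: [0.4771, -0.2868, 0.1794]
tool_rot: [3.141, -0.0, 3.017]
contact_force: [0.6, 1.1, -0.5]
opening: 0.0595
grip_force: 20.0
```

```bash
python3 -m handwheel '[-1,-2,-30,0,0.4, 0,0,-40,0,0.4, 0,0,-30,0,0.4, 0,0,-15,0,0.4, 0,0,-9,0,0.4, 0,0,0,0,0.4, 0,0,0,0,0.4]'
```

```text
time: 6.95
tool_pos: [0.4766, -0.2877, 0.0567]
tool_rot: [-3.141, 0.001, 3.02]
contact_force: [0.2, -0.5, -0.7]
opening: 0.0596
grip_force: 20.0
```

Run:
```python
from h import *
im,d,c=shot('top'); cv2.imwrite('pics/t4.png',cv2.resize(im[130:300,300:500],None,fx=3.5,fy=3.5))
```

```text
(no output)
```

View pics/t4.png

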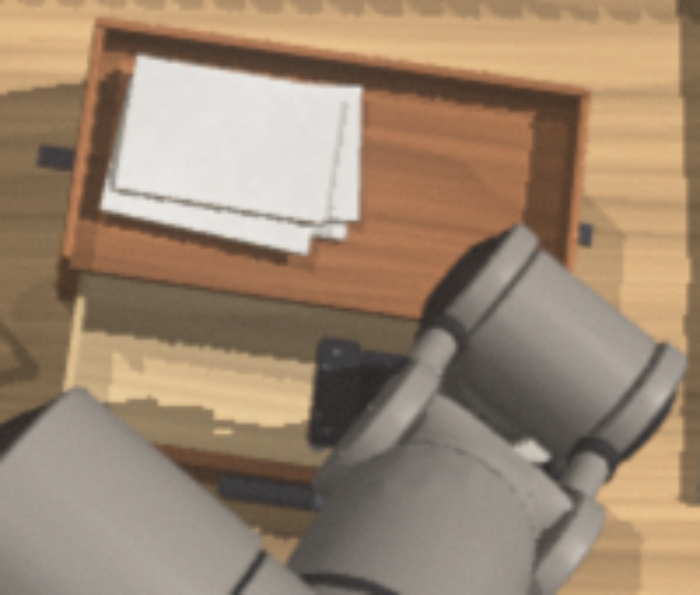

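The gripper body fits between the front panel and the chest (crop (310,395)) with clearance; the drawer has not moved. Lower a little and release.

```bash
python3 -m handwheel '[0,0,-5,0,0.4, 0,0,-4,0,0.4, 0,0,0,0,0.4, 0,0,0,0,0.73, 0,0,0,0,0.73, 0,0,0,0,0.73]'; python3 -m handwheel '[0,0,30,0,0.73, 0,0,40,0,0.73, 0,0,40,0,0.73, 0,0,40,0,0.78, 0,0,0,0,0.78]'
```

```text
time: 7.6
tool_pos: [0.4759, -0.288, 0.047]
tool_rot: [-3.141, 0.0, 3.019]
contact_force: [0.1, -0.0, 0.7]
opening: 0.0665
grip_force: 0.0
time: 8.1
tool_pos: [0.4781, -0.2897, 0.203]
tool_rot: [-3.136, 0.01, 3.019]
contact_force: [0.3, 0.0, 0.4]
opening: 0.0712
grip_force: 0.0
```

```bash
python3 -m handwheel '[0,0,45,0,0.78, 4,45,15,0,0.78, 6,48,0,0.06,0.78, 6,48,0,0.07,0.78, 6,48,0,0.07,0.78, 6,48,0,0.07,0.78, 6,48,0,0.07,0.78, 6,48,0,0.04,0.78]'; python3 -m handwheel '[6,48,0,0,0.78, 6,48,0,0,0.78,14,45,0,0,0.78, 14,28,0,0,0.78, 0,0,0,0,0.78, 0,0,0,0,0.78]'
python3 - <<'E'
from h import *
im,d,c=shot('scene'); cv2.imwrite('pics/s5.png',im[100:400,140:540]);  im,d,c=shot('top'); np.savez('/tmp/top2',im=im,d=d)
W=cloud(d,c); m=(W[...,2]<.09)&(W[...,2]>.025)&(W[...,1]<-.08)&(W[...,1]>-.34)&(W[...,0]>.45)&(W[...,0]<.57); 
hsv=cv2.cvtColor(im,cv2.COLOR_BGR2HSV)
p=W[m&(W[...,2]>.04)]
x=p-[.651,-.211,0]; xc=x[:,0]*.9925-x[:,1]*.122; yc=x[:,0]*.122+x[:,1]*.9925
for y0 in np.arange(-.16,.17,.02):
    k=(yc>y0)&(yc<y0+.02); print(round(y0,2),k.sum(), p[k,2].max().round(3) if k.any() else '', xc[k].mean().round(3) if k.any() else '')
E
```

```text
time: 8.9
tool_pos: [0.5155, 0.0471, 0.2565]
tool_rot: [3.141, -0.0, -2.882]
contact_force: [1.3, 0.1, 0.5]
opening: 0.0715
grip_force: 0.0
time: 9.5
tool_pos: [0.5554, 0.2143, 0.2558]
tool_rot: [-3.141, -0.002, -2.883]
contact_force: [-0.7, -0.2, -0.1]
opening: 0.0717
grip_force: 0.0
-0.16 0  
-0.14 15 0.07 -0.168
-0.12 77 0.086 -0.168
-0.1 87 0.085 -0.167
-0.08 72 0.077 -0.167
-0.06 0  
-0.04 0  
-0.02 0  
-0.0 0  
0.02 0  
0.04 0  
0.06 0  
0.08 0  
0.1 0  
0.12 0  
0.14 0  
0.16 0
```

View pics/s5.png

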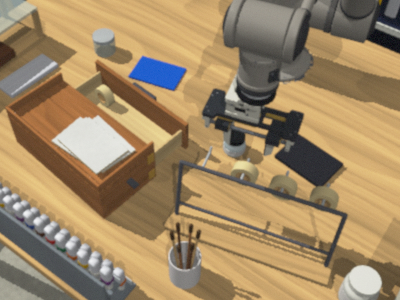

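The first roll stands in the drawer at (104,95) of the crop; three remain on the rack, and the gripper is above the next one.

```bash
python3 -m handwheel '[-1,0,-30,0,0.78, 0,0,-35,0,0.78, 0,0,-20,0,0.78, 0,0,-10,0,0.78, 0,0,0,0,0.78, 0,0,0,0,0.78]' 20; python3 -m handwheel '[0,0,0,0,0.4, 0,0,0,0,0.4, 0,0,0,0,0.4, 0,0,0,0,0.4]'
```

```text
time: 10.2
tool_pos: [0.5554, 0.2137, 0.1631]
tool_rot: [3.142, 0.002, -2.885]
contact_force: [-0.2, 0.5, 0.4]
opening: 0.0715
grip_force: 0.0
time: 10.6
tool_pos: [0.5553, 0.2143, 0.1629]
tool_rot: [-3.142, 0.002, -2.884]
contact_force: [-0.6, -0.2, 6.1]
opening: 0.0596
grip_force: 20.0
```

```bash
python3 -m handwheel '[0,0,9,0,0.4, 0,0,9,0,0.4, 0,0,0,0,0.4, -20,-5,0,0,0.4, -20,-5,0,0,0.4, -20,-6,0,0,0.4, -10,-3,0,0,0.4, 0,0,0,0,0.4]'
```

```text
time: 11.4
tool_pos: [0.484, 0.195, 0.1801]
tool_rot: [3.141, -0.0, -2.884]
contact_force: [0.8, 0.2, -1.2]
opening: 0.0594
grip_force: 20.0
```

Delta to (0.488, -0.191): (4, -386).

```bash
python3 -m handwheel '[0,-45,0,0,0.4, 0,-48,0,-0.05,0.4, 0,-48,0,-0.07,0.4, 1,-48,0,-0.07,0.4, 1,-48,0,-0.07,0.4, 1,-48,0,-0.07,0.4, 1,-48,0,-0.05,0.4, 1,-48,0,0,0.4]'; python3 -m handwheel '[0,-6,0,0,0.4, 0,0,0,0,0.4, 0,0,0,0,0.4]'
```

```text
time: 12.2
tool_pos: [0.4905, -0.1885, 0.18]
tool_rot: [-3.141, 0.001, 3.017]
contact_force: [1.8, 0.5, -0.8]
opening: 0.0595
grip_force: 20.0
time: 12.5
tool_pos: [0.49, -0.1911, 0.1796]
tool_rot: [3.141, -0.0, 3.019]
contact_force: [0.3, 0.5, -0.3]
opening: 0.0593
grip_force: 20.0
```

```bash
python3 -m handwheel '[-3,0,-30,0,0.4, 0,0,-40,0,0.4, 0,0,-35,0,0.4, 0,0,-15,0,0.4, 0,0,-10,0,0.4, 0,0,-2,0,0.4, 0,0,0,0,0.4, 0,0,0,0,0.4]';python3 -m handwheel '[0,0,0,0,0.73, 0,0,0,0,0.73, 0,0,0,0,0.73, 0,0,30,0,0.73, 0,0,40,0,0.73, 0,0,40,0,0.73, 0,0,40,0,0.78, 0,0,40,0,0.78]'
```

```text
time: 13.3
tool_pos: [0.4876, -0.1919, 0.049]
tool_rot: [-3.141, 0.002, 3.019]
contact_force: [0.3, 0.3, -0.6]
opening: 0.0597
grip_force: 20.0
time: 14.1
tool_pos: [0.4865, -0.1917, 0.2398]
tool_rot: [-3.142, 0.0, 3.019]
contact_force: [1.1, -0.7, 0.4]
opening: 0.0712
grip_force: 0.0
```

```bash
python3 -m handwheel '[0,45,15,0,0.78, 4,48,0,0,0.78, 6,48,0,0.06,0.78, 6,48,0,0.07,0.78, 6,48,0,0.07,0.78, 6,48,0,0.07,0.78, 6,48,0,0.07,0.78, 6,48,0,0.04,0.78]'; python3 -m handwheel '[4,48,0,0,0.78, 4,48,0,0,0.78,2,20,0,0,0.78, 0,0,0,0,0.78, 0,0,0,0,0.78]'
```

```text
time: 14.9
tool_pos: [0.5266, 0.1911, 0.2531]
tool_rot: [-3.142, 0.001, -2.882]
contact_force: [1.6, 0.1, 0.5]
opening: 0.0718
grip_force: 0.0
time: 15.4
tool_pos: [0.5365, 0.305, 0.2525]
tool_rot: [-3.141, -0.001, -2.884]
contact_force: [-1.0, -1.0, -0.2]
opening: 0.0716
grip_force: 0.0
```

```bash
python3 -m handwheel '[-1,-2,-30,0,0.78, 0,0,-35,0,0.78, 0,0,-20,0,0.78, 0,0,-8,0,0.78, 0,0,0,0,0.78, 0,0,0,0,0.78]' 20; python3 -m handwheel '[0,0,0,0,0.4, 0,0,0,0,0.4, 0,0,0,0,0.4, 0,0,0,0,0.4]';  python3 -m handwheel '[0,0,9,0,0.4, 0,0,9,0,0.4, 0,0,0,0,0.4]'
```

```text
time: 16.0
tool_pos: [0.5366, 0.3027, 0.1613]
tool_rot: [3.141, 0.002, -2.885]
contact_force: [0.3, -1.1, 0.6]
opening: 0.0714
grip_force: 0.0
time: 16.4
tool_pos: [0.5363, 0.3033, 0.161]
tool_rot: [3.141, 0.002, -2.884]
contact_force: [0.2, -1.1, 5.7]
opening: 0.0599
grip_force: 20.0
time: 16.7
tool_pos: [0.5364, 0.3035, 0.1795]
tool_rot: [3.141, 0.003, -2.884]
contact_force: [0.1, -0.1, -0.4]
opening: 0.0595
grip_force: 20.0
```

```bash
python3 -m handwheel '[-20,-5,0,0,0.4, -20,-5,0,0,0.4, -20,-6,0,0,0.4, -10,-3,0,0,0.4, 0,-40,0,0,0.4, 2,-45,0,-0.05,0.4, 5,-45,0,-0.07,0.4, 5,-45,0,-0.07,0.4]';  python3 -m handwheel '[5,-45,0,-0.07,0.4, 5,-45,0,-0.07,0.4, 5,-45,0,-0.05,0.4, 5,-45,0,0,0.4, 2,-23,0,0,0.4, 0,0,0,0,0.4, 0,0,0,0,0.4]'
```

```text
time: 17.5
tool_pos: [0.478, 0.1077, 0.1781]
tool_rot: [3.142, 0.001, -3.076]
contact_force: [1.3, 0.6, -1.4]
opening: 0.0595
grip_force: 20.0
time: 18.2
tool_pos: [0.4998, -0.094, 0.1777]
tool_rot: [3.141, -0.0, 3.017]
contact_force: [0.2, 0.4, -1.3]
opening: 0.0597
grip_force: 20.0
```

```bash
python3 -m handwheel '[0,1,-30,0,0.4, 0,0,-40,0,0.4, 0,0,-35,0,0.4, 0,0,-15,0,0.4, 0,0,-9,0,0.4, 0,0,-1,0,0.4, 0,0,0,0,0.4, 0,0,0,0,0.4]';python3 -m handwheel '[0,0,0,0,0.72, 0,0,0,0,0.72, 0,0,0,0,0.72, 0,0,30,0,0.72, 0,0,40,0,0.73, 0,0,40,0,0.73, 0,0,40,0,0.78, 0,0,40,0,0.78]'
```

```text
time: 19.0
tool_pos: [0.5006, -0.0928, 0.049]
tool_rot: [-3.141, 0.002, 3.019]
contact_force: [0.3, -0.9, 0.5]
opening: 0.0598
grip_force: 20.0
time: 19.8
tool_pos: [0.4994, -0.0928, 0.2398]
tool_rot: [3.142, 0.0, 3.019]
contact_force: [0.7, -0.7, -0.8]
opening: 0.0712
grip_force: 0.0
```

Roll 4 target (0.513, 0.387): delta (13, 480).

```bash
python3 -m handwheel '[0,45,15,0,0.78, 0,48,0,0,0.78, 2,48,0,0.06,0.78, 2,48,0,0.07,0.78, 2,48,0,0.07,0.78, 2,48,0,0.07,0.78, 2,48,0,0.07,0.78, 2,48,0,0.04,0.78]'; python3 -m handwheel '[2,48,0,0,0.78, 2,48,0,0,0.78,0,3,0,0,0.78, 0,0,0,0,0.78, 0,0,0,0,0.78]'
python3 - <<'E'
from h import *
im,d,c=shot('top'); cv2.imwrite('pics/t6.png',im[120:300,80:500])
E
```

```text
time: 20.6
tool_pos: [0.5115, 0.2901, 0.253]
tool_rot: [3.142, 0.0, -2.882]
contact_force: [0.2, -0.3, -0.6]
opening: 0.0714
grip_force: 0.0
time: 21.1
tool_pos: [0.5158, 0.3862, 0.2528]
tool_rot: [-3.141, -0.0, -2.885]
contact_force: [0.2, -0.3, 0.5]
opening: 0.0719
grip_force: 0.0
```

View pics/t6.png

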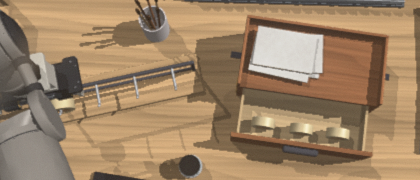

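The top view shows three rolls standing in the drawer (crop (263,122), (300,128), (338,132)); the last is on the leftmost hook at (65,104).

```bash
python3 -m handwheel '[-3,1,-30,0,0.78, 0,0,-35,0,0.78, 0,0,-20,0,0.78, 0,0,-8,0,0.78, 0,0,0,0,0.78, 0,0,0,0,0.78]' 20; python3 -m handwheel '[0,0,0,0,0.4, 0,0,0,0,0.4, 0,0,0,0,0.4, 0,0,0,0,0.4]';  python3 -m handwheel '[0,0,9,0,0.4, 0,0,9,0,0.4, 0,0,0,0,0.4]'
```

```text
time: 21.75
tool_pos: [0.5137, 0.3879, 0.1614]
tool_rot: [3.141, 0.002, -2.885]
contact_force: [-0.1, -0.0, 0.2]
opening: 0.0714
grip_force: 0.0
time: 22.15
tool_pos: [0.5133, 0.3884, 0.161]
tool_rot: [3.141, 0.002, -2.884]
contact_force: [-0.1, -1.7, 6.1]
opening: 0.0596
grip_force: 20.0
time: 22.45
tool_pos: [0.5134, 0.3886, 0.1795]
tool_rot: [3.141, 0.003, -2.884]
contact_force: [-0.6, -0.3, -0.6]
opening: 0.06
grip_force: 20.0
```

```bash
python3 -m handwheel '[-20,-5,0,0,0.4, -20,-5,0,0,0.4, -20,-6,0,0,0.4, -10,-3,0,0,0.4, 0,-45,0,0,0.4, 0,-48,0,-0.05,0.4, 0,-48,0,-0.07,0.4, 0,-48,0,-0.07,0.4]';  python3 -m handwheel '[0,-48,0,-0.07,0.4, 0,-48,0,-0.07,0.4, 5,-48,0,-0.05,0.4, 20,-42,0,0,0.4, 20,-42,0,0,0.4, 20,-42,0,0,0.4, 16,-42,0,0,0.4, 0,-12,0,0,0.4]'; python3 -m handwheel '[0,0,0,0,0.4, 0,0,0,0,0.4]'
```

```text
time: 23.25
tool_pos: [0.4428, 0.1786, 0.178]
tool_rot: [3.142, 0.001, -3.076]
contact_force: [1.5, -0.6, -0.7]
opening: 0.0596
grip_force: 20.0
time: 24.05
tool_pos: [0.5255, -0.1483, 0.1776]
tool_rot: [-3.14, 0.002, 3.015]
contact_force: [-0.2, 0.4, -0.6]
opening: 0.0598
grip_force: 20.0
time: 24.25
tool_pos: [0.5232, -0.1429, 0.1776]
tool_rot: [3.141, -0.001, 3.019]
contact_force: [-0.6, -1.0, -0.2]
opening: 0.0595
grip_force: 20.0
```

```bash
python3 -m handwheel '[0,-2,-30,0,0.4, 0,0,-40,0,0.4, 0,0,-35,0,0.4, 0,0,-15,0,0.4, 0,0,-9,0,0.4, 0,0,-1,0,0.4, 0,0,0,0,0.4, 0,0,0,0,0.4]';python3 -m handwheel '[0,0,0,0,0.72, 0,0,0,0,0.72, 0,0,0,0,0.72, 0,0,30,0,0.72, 0,0,40,0,0.73, 0,0,40,0,0.73, 0,0,40,0,0.78, 0,0,40,0,0.78]'
```

```text
time: 25.05
tool_pos: [0.5246, -0.1458, 0.0491]
tool_rot: [-3.141, 0.002, 3.019]
contact_force: [-0.2, -0.1, -0.7]
opening: 0.0599
grip_force: 20.0
time: 25.85
tool_pos: [0.5234, -0.1458, 0.2397]
tool_rot: [3.142, 0.0, 3.019]
contact_force: [1.3, 0.2, 0.3]
opening: 0.0715
grip_force: 0.0
```

```bash
python3 -m handwheel '[-45,-10,0,0,0.4, -45,-10,0,0,0.2, -45,-10,0,0,0, -3,-2,0,0,0, 0,0,0,0,0, 0,0,0,0,0]'
python3 - <<'E'
from h import *
im,d,c=shot('scene'); cv2.imwrite('pics/s7.png',cv2.resize(im[150:310,130:350],None,fx=3,fy=3))
E
```

```text
time: 26.45
tool_pos: [0.3866, -0.1781, 0.2382]
tool_rot: [-3.141, 0.001, 3.019]
contact_force: [0.6, -0.4, 0.3]
opening: 0.0279
grip_force: 0.0
```

View pics/s7.png

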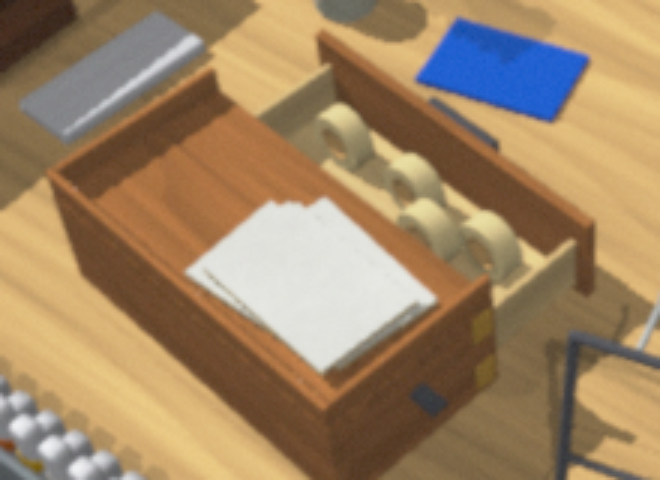

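All four rolls stand in the drawer ((345,135), (415,180), (430,228), (490,245) in the crop), clear of the front plane. Now descend in front of the pull.

```bash
python3 -m handwheel '[-3,0,-45,0,0, 0,0,-45,0,0, 0,0,-40,0,0, 0,0,-23,0,0, 0,0,0,0,0, 0,0,0,0,0]'; python3 -m handwheel '[10,-1.2,0,0,0, 10,-1.2,0,0,0, 10,-1.2,0,0,0, 10,-1.2,0,0,0, 10,-1.2,0,0,0, 10,-1.2,0,0,0]'
```

```text
time: 27.1
tool_pos: [0.3836, -0.1778, 0.085]
tool_rot: [3.141, -0.0, 3.02]
contact_force: [0.1, -0.1, -0.2]
opening: 0.0007
grip_force: 0.0
time: 27.7
tool_pos: [0.4435, -0.1851, 0.0849]
tool_rot: [3.141, -0.0, 3.019]
contact_force: [0.1, 0.4, -0.3]
opening: 0.0009
grip_force: 0.1
```

Run:
```python
from h import *
im,d,c=shot('scene'); cv2.imwrite('pics/s8.png',cv2.resize(im[110:310,130:350],None,fx=2.8,fy=2.8))
```

```text
(no output)
```

View pics/s8.png

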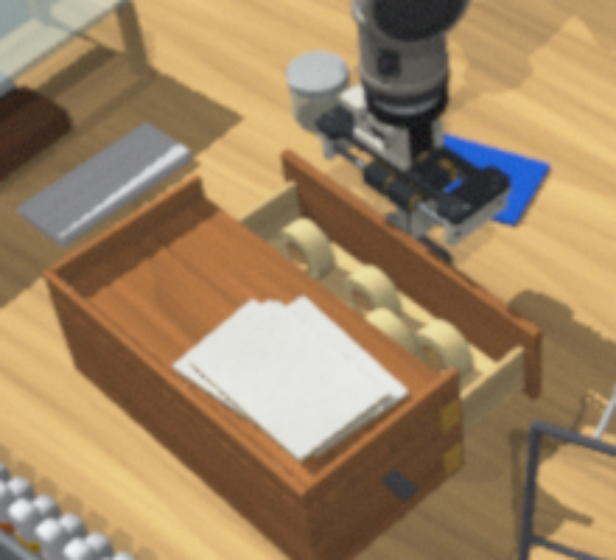

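The drawer is moving in with the rolls still upright; continue.

```bash
python3 -m handwheel '[10,-1.2,0,0,0, 10,-1.2,0,0,0, 10,-1.2,0,0,0, 10,-1.2,0,0,0, 10,-1.2,0,0,0, 8,-1,0,0,0, 0,0,0,0,0]'; python3 -m handwheel '[5,-0.6,0,0,0, 5,-0.6,0,0,0, 5,-0.6,0,0,0, 0,0,0,0,0]';  python3 -m handwheel '[4,-0.5,0,0,0, 3,-0.4,0,0,0, 0,0,0,0,0]'
```

```text
time: 28.45
tool_pos: [0.5022, -0.1924, 0.0849]
tool_rot: [-3.141, 0.002, 3.019]
contact_force: [0.3, 0.0, 0.9]
opening: 0.0003
grip_force: 0.0
time: 28.85
tool_pos: [0.5166, -0.1941, 0.085]
tool_rot: [-3.141, 0.001, 3.019]
contact_force: [-0.1, -0.5, -0.8]
opening: 0.0002
grip_force: 0.0
time: 29.15
tool_pos: [0.5233, -0.1949, 0.0849]
tool_rot: [-3.141, 0.001, 3.019]
contact_force: [0.4, 0.3, -0.5]
opening: 0.0007
grip_force: 0.0
```

```bash
python3 -m handwheel '[3,-0.4,0,0,0, 3,-0.4,0,0,0, 0,0,0,0,0]';python3 -m handwheel '[3,-0.4,0,0,0, 2,-0.2,0,0,0, 0,0,0,0,0]'
```

```text
time: 29.45
tool_pos: [0.5286, -0.1955, 0.0848]
tool_rot: [3.141, -0.001, 3.019]
contact_force: [-2.1, 0.1, 1.3]
opening: 0.0007
grip_force: 1.2
time: 29.75
tool_pos: [0.5347, -0.1964, 0.085]
tool_rot: [-3.141, 0.002, 3.019]
contact_force: [0.4, -0.4, 0.5]
opening: 0.0006
grip_force: 0.0
```

Run:
```python
from h import *
F=np.float32
for n in('top','scene'):
    im,d,c=shot(n); W=cloud(d,c); H=W[...,2]; hsv=cv2.cvtColor(im,cv2.COLOR_BGR2HSV)
    x=W-[.651,-.211,0]; xc=x[...,0]*.9925-x[...,1]*.122; yc=x[...,0]*.122+x[...,1]*.9925
    m=(H>.095)&(H<.106)&(abs(yc)<.17)&(xc<-.07)&(xc>-.26)&(hsv[...,1]>70)
    print(n,np.percentile(xc[m],[2,50,98]).round(3),m.sum(),[np.median(xc[m&(yc>a)&(yc<a+.05)]).round(4) for a in(-.17,-.12,.07,.12)])
```

```text
top [-0.109 -0.103 -0.092] 273 [np.float64(-0.1028), np.float64(nan), np.float64(-0.1026), np.float64(-0.1033)]
scene [-0.106 -0.1   -0.094] 319 [np.float64(-0.1002), np.float64(-0.0997), np.float64(-0.1002), np.float64(-0.1015)]
  return _methods._mean(a, axis=axis, dtype=dtype,
  ret = ret.dtype.type(ret / rcount)
```

```bash
python3 -m handwheel '[3,-0.4,0,0,0, 0,0,0,0,0]';python3 -m handwheel '[3,-0.4,0,0,0, 0,0,0,0,0]'; python3 -m handwheel '[2,-0.2,0,0,0, 0,0,0,0,0]'
```

```text
time: 30.05
tool_pos: [0.5374, -0.1967, 0.085]
tool_rot: [-3.141, 0.001, 3.019]
contact_force: [-0.2, 0.3, 0.4]
opening: 0.0007
grip_force: 0.0
time: 30.25
tool_pos: [0.5392, -0.1968, 0.0847]
tool_rot: [3.141, -0.002, 3.019]
contact_force: [-3.1, 0.4, 2.2]
opening: 0.0002
grip_force: 1.8
time: 30.45
tool_pos: [0.5393, -0.1968, 0.0846]
tool_rot: [3.141, -0.006, 3.019]
contact_force: [-10.7, -0.1, 5.4]
opening: 0.0004
grip_force: 5.1
```

```bash
python3 -m handwheel '[2,-0.2,0,0,0, 0,0,0,0,0, 0,0,0,0,0]'; python3 -m handwheel '[-10,1,0,0,0, -20,2.4,0,0,0, -30,3.6,0,0,0.5, 0,0,45,0,1, 0,0,45,0,1, 0,0,0,0,1, 0,0,0,0,1]'
python3 - <<'E'
from h import *
F=np.float32
for n in('top','scene'):
    im,d,c=shot(n,n+'9.png'); W=cloud(d,c); H=W[...,2]; hsv=cv2.cvtColor(im,cv2.COLOR_BGR2HSV); np.savez('/tmp/b'+n,im=im,d=d)
    x=W-[.651,-.211,0]; xc=x[...,0]*.9925-x[...,1]*.122; yc=x[...,0]*.122+x[...,1]*.9925
    m=(H>.095)&(H<.106)&(abs(yc)<.17)&(xc<-.07)&(xc>-.26)&(hsv[...,1]>70)
    print(n,np.percentile(xc[m],[2,50,98]).round(3),m.sum())
    m=(H>.113)&(H<.16)&(abs(yc)<.17)&(abs(xc)<.2)&(hsv[...,1]<40)&(hsv[...,2]>150)
    cc=max(cv2.findContours(m.astype(np.uint8),0,2)[0],key=cv2.contourArea); a=cv2.approxPolyDP(cc,1.5,True)[:,0]
    print([(round(xc[v,u],3),round(yc[v,u],3),round(H[v,u],3)) for u,v in a])
im=cv2.imread('pics/top9.png'); cv2.imwrite('pics/t9c.png',cv2.resize(im[130:280,310:480],None,fx=4,fy=4,interpolation=cv2.INTER_CUBIC))
E
```

```text
time: 30.75
tool_pos: [0.5394, -0.1968, 0.0846]
tool_rot: [3.141, -0.01, 3.019]
contact_force: [-16.5, 0.4, 9.2]
opening: 0.0004
grip_force: 8.4
time: 31.45
tool_pos: [0.4845, -0.1906, 0.1759]
tool_rot: [-3.14, 0.004, 3.019]
contact_force: [-1.0, 1.0, -0.3]
opening: 0.0361
grip_force: 0.0
top [-0.105 -0.098 -0.091] 204
[(np.float64(-0.049), np.float64(0.156), np.float64(0.126)), (np.float64(-0.06), np.float64(0.03), np.float64(0.133)), (np.float64(-0.014), np.float64(0.011), np.float64(0.134)), (np.float64(0.018), np.float64(-0.022), np.float64(0.13)), (np.float64(0.067), np.float64(-0.017), np.float64(0.125)), (np.float64(0.059), np.float64(0.012), np.float64(0.135)), (np.float64(0.063), np.float64(0.147), np.float64(0.135)), (np.float64(-0.03), np.float64(0.149), np.float64(0.135)), (np.float64(-0.036), np.float64(0.156), np.float64(0.134))]
scene [-0.112 -0.098 -0.093] 189
[(np.float64(-0.027), np.float64(-0.026), np.float64(0.12)), (np.float64(0.07), np.float64(-0.017), np.float64(0.121)), (np.float64(0.064), np.float64(0.049), np.float64(0.118)), (np.float64(0.065), np.float64(0.075), np.float64(0.134)), (np.float64(0.066), np.float64(0.146), np.float64(0.134)), (np.float64(-0.029), np.float64(0.153), np.float64(0.139)), (np.float64(-0.028), np.float64(0.157), np.float64(0.132)), (np.float64(-0.044), np.float64(0.157), np.float64(0.129)), (np.float64(-0.057), np.float64(0.01), np.float64(0.128)), (np.float64(-0.031), np.float64(0.019), np.float64(0.141))]
```

View pics/t9c.png

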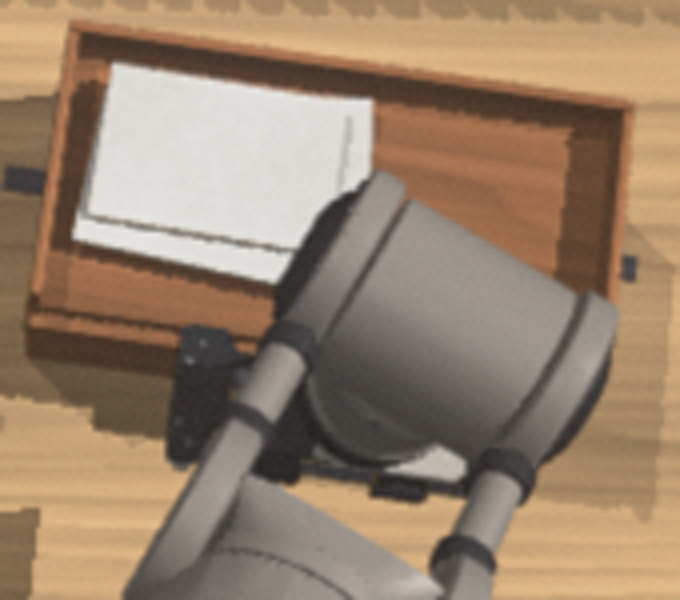

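The drawer panel is flush with the chest front, so the drawer is home. The top sheets look roughly stacked at (230,170), with a lower panel sticking out at (255,260) and another to the right at (360,140). Next, push them to the back gallery with both fingers.

```bash
python3 -m handwheel '[22,15,5,0,0.85, 22,15,0,0,0.85, 22,15,0,0,0.85, 22,15,0,0,0.85, 0,0,-20,0,0.85, 0,0,-20,0,0.85, 0,0,0,0,0.85, 0,0,0,0,0.85]'; python3 -m handwheel '[0,0,-4,0,0.85, 0,0,0,0,0.85]'; python3 -m handwheel '[0,0,-3,0,0.85, 0,0,0,0,0.85]'
```

```text
time: 32.35
tool_pos: [0.5713, -0.1302, 0.1388]
tool_rot: [3.141, -0.002, 3.019]
contact_force: [0.2, -0.0, 0.1]
opening: 0.0779
grip_force: 0.0
time: 32.55
tool_pos: [0.5718, -0.1305, 0.1361]
tool_rot: [-3.142, 0.001, 3.019]
contact_force: [-0.6, 0.0, -0.2]
opening: 0.0781
grip_force: 0.0
time: 32.75
tool_pos: [0.5717, -0.1304, 0.1329]
tool_rot: [3.142, 0.0, 3.019]
contact_force: [0.5, -1.3, -0.2]
opening: 0.0782
grip_force: 0.0
```

```bash
for i in 1; do python3 -m handwheel '[0,0,-2,0,0.85, 0,0,0,0,0.85]'; python3 -m handwheel '[0,0,-2,0,0.85, 0,0,0,0,0.85]'; python3 -m handwheel '[0,0,-1,0,0.85, 0,0,0,0,0.85]'; python3 -m handwheel '[0,0,-1,0,0.85, 0,0,0,0,0.85]'; done | grep -E 'tool_pos|contact'
```

```text
tool_pos: [0.5717, -0.1303, 0.1307]
contact_force: [-0.7, 0.1, -0.5]
tool_pos: [0.5716, -0.1303, 0.1286]
contact_force: [0.3, -0.4, -0.8]
tool_pos: [0.5717, -0.1303, 0.1277]
contact_force: [0.3, -0.2, -0.4]
tool_pos: [0.5717, -0.1303, 0.1267]
contact_force: [-1.0, 0.2, 0.1]
```

```bash
(python3 -m handwheel '[5,-0.6,1,0,0.85, 6,-0.7,0,0,0.85, 6,-0.7,0,0,0.85, 6,-0.7,0,0,0.85, 6,-0.7,0,0,0.85, 5,-0.6,0,0,0.85, 5,-0.6,0,0,0.85, 0,0,0,0,0.85]';python3 -m handwheel '[5,-0.6,0,0,0.85, 5,-0.6,0,0,0.85, 0,0,0,0,0.85]'; python3 -m handwheel '[3,-0.4,0,0,0.85, 0,0,0,0,0.85]';python3 -m handwheel '[3,-0.4,0,0,0.85, 0,0,0,0,0.85]')| grep -E 'tool_pos|contact'
```

```text
tool_pos: [0.6113, -0.135, 0.1277]
contact_force: [0.6, 0.4, -0.1]
tool_pos: [0.6214, -0.1362, 0.1279]
contact_force: [0.6, 0.5, -0.5]
tool_pos: [0.624, -0.1366, 0.1279]
contact_force: [0.6, 0.5, 0.4]
tool_pos: [0.627, -0.137, 0.1279]
contact_force: [-0.7, -0.0, -0.2]
```

```bash
(python3 -m handwheel '[3,-0.4,0,0,0.85, 0,0,0,0,0.85]';python3 -m handwheel '[2,-0.2,0,0,0.85, 0,0,0,0,0.85]'; python3 -m handwheel '[2,-0.2,0,0,0.85, 0,0,0,0,0.85]';python3 -m handwheel '[2,-0.2,0,0,0.85, 0,0,0,0,0.85]')| grep -E 'tool_pos|contact'
```

```text
tool_pos: [0.6301, -0.1374, 0.1279]
contact_force: [0.5, 0.6, -0.3]
tool_pos: [0.632, -0.1376, 0.1278]
contact_force: [-0.7, 0.6, -0.3]
tool_pos: [0.634, -0.1378, 0.1279]
contact_force: [-0.1, 0.2, -0.1]
tool_pos: [0.636, -0.138, 0.1279]
contact_force: [-0.4, 0.2, 0.5]
```

Run:
```python
from h import *
im,d,c=shot('scene'); cv2.imwrite('pics/s10.png',cv2.resize(im[160:310,140:320],None,fx=4,fy=4,interpolation=cv2.INTER_CUBIC))
```

```text
(no output)
```

View pics/s10.png

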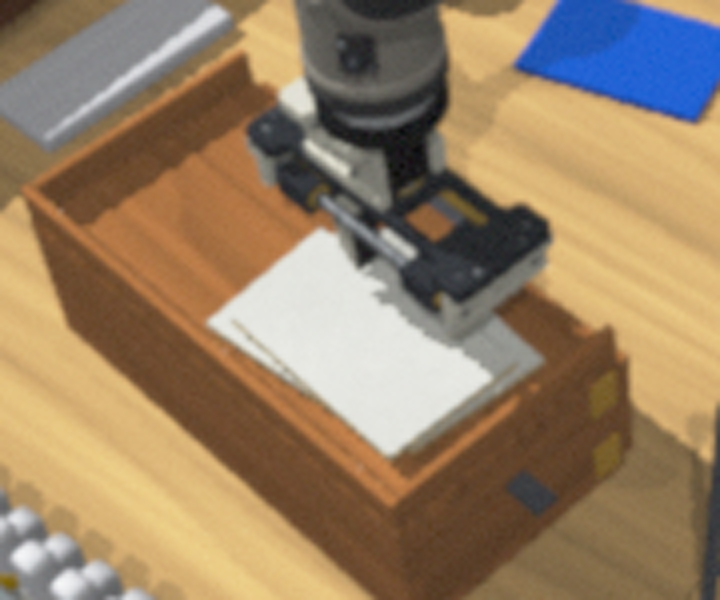

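The fingers sit behind the pile's front edge at (400,280), and the back edges are still short of the gallery. Keep pushing until contact is firm.

```bash
(python3 -m handwheel '[2,-0.2,0,0,0.85, 0,0,0,0,0.85]';python3 -m handwheel '[2,-0.2,0,0,0.85, 0,0,0,0,0.85]'; python3 -m handwheel '[2,-0.2,0,0,0.85, 0,0,0,0,0.85]';python3 -m handwheel '[2,-0.2,0,0,0.85, 0,0,0,0,0.85]';python3 -m handwheel '[1,-0.1,0,0,0.85, 0,0,0,0,0.85]';python3 -m handwheel '[1,-0.1,0,0,0.85, 0,0,0,0,0.85]')| grep -E 'tool_pos|contact'
```

```text
tool_pos: [0.638, -0.1382, 0.1278]
contact_force: [-0.6, -0.5, 0.2]
tool_pos: [0.64, -0.1384, 0.1279]
contact_force: [-0.3, 0.0, -0.4]
tool_pos: [0.642, -0.1386, 0.1278]
contact_force: [0.2, 0.1, 0.4]
tool_pos: [0.644, -0.1388, 0.1278]
contact_force: [-0.9, 0.5, -0.5]
tool_pos: [0.6448, -0.1389, 0.1278]
contact_force: [-0.6, -0.7, -0.4]
tool_pos: [0.6458, -0.139, 0.1278]
contact_force: [0.5, 0.1, -0.1]
```

```bash
(python3 -m handwheel '[1,-0.1,0,0,0.85, 0,0,0,0,0.85]';python3 -m handwheel '[1,-0.1,0,0,0.85, 0,0,0,0,0.85]'; python3 -m handwheel '[1,-0.1,0,0,0.85, 0,0,0,0,0.85]';python3 -m handwheel '[1,-0.1,0,0,0.85, 0,0,0,0,0.85]';python3 -m handwheel '[1,-0.1,0,0,0.85, 0,0,0,0,0.85]')| grep -E 'tool_pos|contact'
```

```text
tool_pos: [0.6469, -0.1391, 0.1278]
contact_force: [0.6, 0.5, 0.4]
tool_pos: [0.6479, -0.1392, 0.1279]
contact_force: [0.5, -0.0, -0.3]
tool_pos: [0.6489, -0.1393, 0.1278]
contact_force: [-0.7, 0.9, -0.9]
tool_pos: [0.6499, -0.1393, 0.1278]
contact_force: [0.8, -0.3, 0.4]
tool_pos: [0.6508, -0.1395, 0.1278]
contact_force: [0.4, 0.6, -1.0]
```

```bash
cat >> h.py <<'E'
def cf(W):
    x=W-[.651,-.211,0]; return x[...,0]*.9925-x[...,1]*.122, x[...,0]*.122+x[...,1]*.9925
def back():
    im,d,c=shot('scene'); W=cloud(d,c); H=W[...,2]; hsv=cv2.cvtColor(im,cv2.COLOR_BGR2HSV); xc,yc=cf(W)
    w=(H>.108)&(H<.145)&(abs(yc)<.18)&(abs(xc)<.13)&(hsv[...,1]<45)&(hsv[...,2]>110)
    g=(H>.137)&(H<.145)&(abs(yc)<.2)&(xc>.05)&(hsv[...,1]>60)
    for a in np.arange(-.04,.18,.02):
        k=w&(yc>a)&(yc<a+.02); q=g&(yc>a)&(yc<a+.02)
        print(round(a,2),'white xmin/xmax',np.percentile(xc[k],[1,99]).round(4) if k.sum()>5 else '', 'z@back',np.median(H[k&(xc>np.percentile(xc[k],90))]).round(3) if k.sum()>5 else '','gal',np.percentile(xc[q],[2,98]).round(3) if q.sum()>3 else '')
    k=w&(xc>0)&(xc<.06); print('y range',np.percentile(yc[k],[.5,99.5]).round(4))
E
python3 -c "
from h import *
back()"
```

```text
-0.04 white xmin/xmax [-0.0267  0.0251] z@back 0.121 gal [0.084 0.092]
-0.02 white xmin/xmax [-0.0151  0.0711] z@back 0.124 gal [0.083 0.091]
0.0 white xmin/xmax [-0.054  0.07 ] z@back 0.122 gal [0.083 0.092]
0.02 white xmin/xmax [-0.0562  0.0677] z@back 0.125 gal [0.083 0.091]
0.04 white xmin/xmax [-0.028   0.0659] z@back 0.126 gal [0.084 0.091]
0.06 white xmin/xmax [-0.0043  0.0646] z@back 0.135 gal [0.083 0.091]
0.08 white xmin/xmax [-0.0079  0.0651] z@back 0.136 gal [0.083 0.091]
0.1 white xmin/xmax [-0.0487  0.0653] z@back 0.137 gal [0.084 0.092]
0.12 white xmin/xmax [-0.0473  0.0662] z@back 0.136 gal [0.084 0.092]
0.14 white xmin/xmax [-0.0446  0.0652] z@back 0.136 gal [0.083 0.092]
0.16 white xmin/xmax  z@back  gal [0.052 0.091]
y range [-0.0195  0.1544]
```

The numbers show the back edges unmoved: the fingers passed over the pile, so the fingertips are about 14 mm above the reported TCP. That also fits the 53 mm grip and the drawer contact point. Back off and touch down on the chest top.

```bash
(python3 -m handwheel '[0,0,10,0,0.85, -25,3,0,0,0.85, -25,3,0,0,0.85, -25,3,0,0,0.85, 0,0,-15,0,0.85, 0,0,-10,0,0.85, 0,0,-5,0,0.85, 0,0,0,0,0.85]';python3 -m handwheel '[0,0,-2,0,0.85, 0,0,0,0,0.85]';python3 -m handwheel '[0,0,-2,0,0.85, 0,0,0,0,0.85]'; python3 -m handwheel '[0,0,-2,0,0.85, 0,0,0,0,0.85]')| grep -E 'tool_pos|contact'
```

```text
tool_pos: [0.5758, -0.1304, 0.1071]
contact_force: [0.4, 0.9, -0.6]
tool_pos: [0.5761, -0.1305, 0.1058]
contact_force: [0.2, 0.0, 0.5]
tool_pos: [0.5757, -0.1304, 0.1037]
contact_force: [0.5, -0.3, -0.2]
tool_pos: [0.5756, -0.1304, 0.1016]
contact_force: [0.1, 0.7, 0.3]
```

```bash
(python3 -m handwheel '[0,0,-1,0,0.85, 0,0,0,0,0.85]';python3 -m handwheel '[0,0,-1,0,0.85, 0,0,0,0,0.85]'; python3 -m handwheel '[0,0,-1,0,0.85, 0,0,0,0,0.85]'; python3 -m handwheel '[0,0,-1,0,0.85, 0,0,0,0,0.85]')| grep -E 'tool_pos|contact'
```

```text
tool_pos: [0.5757, -0.1304, 0.1007]
contact_force: [0.7, 0.4, -0.3]
tool_pos: [0.5758, -0.1305, 0.1004]
contact_force: [-1.9, 0.6, 3.9]
tool_pos: [0.5759, -0.1305, 0.1003]
contact_force: [-4.2, 0.2, 10.5]
tool_pos: [0.5759, -0.1305, 0.1003]
contact_force: [-6.0, 2.2, 17.1]
```

```bash
(python3 -m handwheel '[0,0,4.5,0,0.85, 0,0,0,0,0.85]'; python3 -m handwheel '[6,-0.7,0,0,0.85, 6,-0.7,0,0,0.85, 6,-0.7,0,0,0.85, 6,-0.7,0,0,0.85, 6,-0.7,0,0,0.85, 6,-0.7,0,0,0.85, 5,-0.6,0,0,0.85, 0,0,0,0,0.85]';python3 -m handwheel '[4,-0.5,0,0,0.85, 4,-0.5,0,0,0.85, 0,0,0,0,0.85]'; python3 -m handwheel '[3,-0.4,0,0,0.85, 0,0,0,0,0.85]';python3 -m handwheel '[2,-0.2,0,0,0.85, 0,0,0,0,0.85]')| grep -E 'tool_pos|contact'
```

```text
tool_pos: [0.5761, -0.1306, 0.1029]
contact_force: [-0.3, -0.1, 0.1]
tool_pos: [0.6174, -0.1353, 0.1022]
contact_force: [0.0, 0.9, 0.3]
tool_pos: [0.6251, -0.1362, 0.1023]
contact_force: [-0.3, 0.3, -0.2]
tool_pos: [0.6281, -0.1367, 0.1023]
contact_force: [-0.6, 0.8, -0.2]
tool_pos: [0.6299, -0.1369, 0.1024]
contact_force: [-0.9, 0.5, -0.8]
```

```bash
(for i in 1; do python3 -m handwheel '[1.5,-0.2,0,0,0.85, 0,0,0,0,0.85]'; python3 -m handwheel '[1,-0.1,0,0,0.85, 0,0,0,0,0.85]';python3 -m handwheel '[1,-0.1,0,0,0.85, 0,0,0,0,0.85]';python3 -m handwheel '[1,-0.1,0,0,0.85, 0,0,0,0,0.85]'; done)| grep -E 'tool_pos|contact'; python3 -c "
from h import *
back()"
```

```text
tool_pos: [0.631, -0.137, 0.1023]
contact_force: [-5.0, 0.6, 0.3]
tool_pos: [0.631, -0.137, 0.1023]
contact_force: [-7.0, 0.1, 2.5]
tool_pos: [0.631, -0.137, 0.1023]
contact_force: [-11.2, 0.9, 5.6]
tool_pos: [0.6309, -0.137, 0.1023]
contact_force: [-15.7, 1.4, 7.7]
-0.04 white xmin/xmax  z@back  gal [0.084 0.092]
-0.02 white xmin/xmax [-0.014  0.077] z@back 0.124 gal [0.083 0.091]
0.0 white xmin/xmax [-0.0169  0.0829] z@back 0.136 gal [0.085 0.092]
0.02 white xmin/xmax [-0.0148  0.0829] z@back 0.136 gal [0.086 0.092]
0.04 white xmin/xmax [-0.0137  0.0823] z@back 0.137 gal [0.086 0.092]
0.06 white xmin/xmax [-0.0147  0.0827] z@back 0.137 gal [0.085 0.092]
0.08 white xmin/xmax [-0.0119  0.0821] z@back 0.137 gal [0.085 0.092]
0.1 white xmin/xmax [-0.0138  0.0821] z@back 0.137 gal [0.086 0.091]
0.12 white xmin/xmax [-0.0159  0.0814] z@back 0.136 gal [0.085 0.092]
0.14 white xmin/xmax [-0.0138  0.0816] z@back 0.136 gal [0.085 0.091]
0.16 white xmin/xmax [0.0004 0.0836] z@back 0.142 gal [0.051 0.091]
y range [-0.0184  0.1595]
```

```bash
(python3 -m handwheel '[-10,1.2,0,0,0.85, -7,0.9,0,0,0.85, 0,0,30,0,0.7, 0,0,30,-0.05,0.5, 7,-16,0,-0.14,0.5, 7,-16,0,-0.14,0.5, 7,-16,0,-0.14,0.5, 7,-16,0,-0.14,0.5]'; python3 -m handwheel '[7,-16,0,-0.14,0.5, 7,-16,0,-0.14,0.5, 7,-16,0,-0.14,0.5, 7,-16,0,-0.14,0.5, 0,0,0,-0.14,0.5, 0,0,0,-0.14,0.5, 0,0,0,-0.12,0.5, 0,0,0,0,0.5]'; python3 -m handwheel '[0,0,0,0,0.5, 0,0,0,0,0.5]')| grep -E 'tool_|contact|open'
```

```text
tool_pos: [0.646, -0.2, 0.1627]
tool_rot: [3.141, 0.002, 2.403]
contact_force: [0.0, -1.0, 0.6]
opening: 0.0462
tool_pos: [0.6736, -0.2635, 0.1624]
tool_rot: [3.14, 0.0, 1.448]
contact_force: [0.9, 0.2, 0.1]
opening: 0.0459
tool_pos: [0.6734, -0.2632, 0.1624]
tool_rot: [3.141, 0.0, 1.451]
contact_force: [0.4, 0.4, 0.1]
opening: 0.0459
```

```bash
(python3 -m handwheel '[3,-3,-20,0,0.5, 0,0,-20,-0.003,0.5, 0,0,-15,0,0.5, 0,0,-4,0,0.5, 0,0,0,0,0.5, 0,0,0,0,0.5]'; python3 -m handwheel '[1,8,0,0,0.5, 1,8,0,0,0.5, 1,8,0,0,0.5, 1,8,0,0,0.5, 0.6,5,0,0,0.5, 0.6,5,0,0,0.5, 0.6,5,0,0,0.5, 0,0,0,0,0.5]';python3 -m handwheel '[0.5,4,0,0,0.5, 0.4,3,0,0,0.5, 0,0,0,0,0.5]';python3 -m handwheel '[0.2,2,0,0,0.5, 0,0,0,0,0.5]')| grep -E 'tool_|contact'
```

```text
tool_pos: [0.6768, -0.2665, 0.1045]
tool_rot: [3.14, 0.001, 1.446]
contact_force: [0.0, 0.3, 0.8]
tool_pos: [0.6822, -0.2184, 0.1034]
tool_rot: [3.141, -0.001, 1.446]
contact_force: [0.1, 0.2, 0.5]
tool_pos: [0.683, -0.2116, 0.1032]
tool_rot: [-3.141, -0.001, 1.446]
contact_force: [0.3, -0.0, 0.0]
tool_pos: [0.6831, -0.2099, 0.1032]
tool_rot: [-3.141, -0.0, 1.446]
contact_force: [0.7, -1.7, 0.5]
```

```bash
(python3 -m handwheel '[0.4,3,0,0,0.5, 0,0,0,0,0.5]'; python3 -m handwheel '[0.2,2,0,0,0.5, 0,0,0,0,0.5]'; python3 -m handwheel '[0.2,1.5,0,0,0.5, 0,0,0,0,0.5]';python3 -m handwheel '[0.1,1,0,0,0.5, 0,0,0,0,0.5]';python3 -m handwheel '[0.1,1,0,0,0.5, 0,0,0,0,0.5]')| grep -E 'tool_pos|contact'
```

```text
tool_pos: [0.6835, -0.2067, 0.1032]
contact_force: [0.0, -0.6, 0.3]
tool_pos: [0.6837, -0.2048, 0.1032]
contact_force: [0.1, -0.5, -0.0]
tool_pos: [0.6838, -0.2041, 0.1032]
contact_force: [-0.5, -2.7, -1.3]
tool_pos: [0.6838, -0.2041, 0.1033]
contact_force: [-0.6, -6.3, -0.8]
tool_pos: [0.6838, -0.2041, 0.1033]
contact_force: [-2.3, -8.2, -0.7]
```

```bash
(python3 -m handwheel '[0.2,1.5,0,0,0.5, 0,0,0,0,0.5, -0.4,-3,0,0,0.5, -1.2,-10,0,0,0.5, -1.2,-10,0,0,0.5, 0,0,40,0,0.5, 0,0,40,0,0.5]'; python3 -m handwheel '[-40,-20,10,0.1,0.5, -45,-20,0,0.14,0.5, -45,-10,0,0.14,0.5, -45,-10,0,0.14,0.5, -45,0,0,0.1,0.5, -30,0,0,0.1,0.5, 0,0,0,0,0.5, 0,0,0,0,0.5]')| grep -E 'tool_pos|contact'
cat > m.py <<'E'
from h import *
back()
for n in('top','scene'):
    im,d,c=shot(n); W=cloud(d,c); H=W[...,2]; hsv=cv2.cvtColor(im,cv2.COLOR_BGR2HSV); xc,yc=cf(W)
    w=((H>.113)&(H<.145)&(abs(yc)<.18)&(abs(xc)<.1)&(hsv[...,1]<45)&(hsv[...,2]>110)).astype(np.uint8)
    cc=max(cv2.findContours(w,0,2)[0],key=cv2.contourArea); P=np.array([ray(c,u,v,.136)[:2]*1000 for u,v in cc[:,0]],np.float32)
    r=cv2.minAreaRect(P); print(n,[np.round(q,1) for q in r],'fill',(cv2.contourArea(P)/(r[1][0]*r[1][1])).round(3))
    q=cv2.approxPolyDP(P,4,True)[:,0]/1000; a=q-[.651,-.211]; print(np.c_[a[:,0]*.9925-a[:,1]*.122,a[:,0]*.122+a[:,1]*.9925].round(4).tolist())
E
python3 m.py
```

```text
tool_pos: [0.6807, -0.2236, 0.1827]
contact_force: [0.7, 0.1, 0.9]
tool_pos: [0.4318, -0.2838, 0.194]
contact_force: [0.0, 0.1, 0.1]
-0.04 white xmin/xmax  z@back  gal [0.084 0.092]
-0.02 white xmin/xmax  z@back  gal [0.083 0.091]
0.0 white xmin/xmax  z@back  gal [0.084 0.091]
0.02 white xmin/xmax [-0.0149  0.0814] z@back 0.135 gal [0.084 0.092]
0.04 white xmin/xmax [-0.0143  0.0816] z@back 0.137 gal [0.086 0.092]
0.06 white xmin/xmax [-0.0129  0.0836] z@back 0.137 gal [0.086 0.092]
0.08 white xmin/xmax [-0.0134  0.0823] z@back 0.136 gal [0.086 0.092]
0.1 white xmin/xmax [-0.0146  0.0827] z@back 0.137 gal [0.086 0.092]
0.12 white xmin/xmax [-0.0152  0.0821] z@back 0.136 gal [0.084 0.092]
0.14 white xmin/xmax [-0.0145  0.0829] z@back 0.137 gal [0.086 0.092]
0.16 white xmin/xmax [-0.0138  0.0817] z@back 0.136 gal [0.054 0.091]
y range [0.0239 0.1696]Traceback (most recent call last):
  File "m.py", line 7, in <module>
    r=cv2.minAreaRect(P); print(n,[np.round(q,1) for q in r],'fill',(cv2.contourArea(P)/(r[1][0]*r[1][1])).round(3))
                                                                    ^^^^^^^^^^^^^^^^^^^^^^^^^^^^^^^^^^^^^^^^^^^^
AttributeError: 'float' object has no attribute 'round'
```

```bash
sed -i "s/(cv2.contourArea(P)\/(r\[1\]\[0\]\*r\[1\]\[1\])).round(3)/round(cv2.contourArea(P)\/(r[1][0]*r[1][1]),3)/; s/^back()//" m.py; python3 m.py; Z='[0,0,0,0,0.5, 0,0,0,0,0.5, 0,0,0,0,0.5, 0,0,0,0,0.5, 0,0,0,0,0.5, 0,0,0,0,0.5, 0,0,0,0,0.5, 0,0,0,0,0.5]' >/dev/null; python3 -m handwheel '[-20,60,20,0,0.5, 0,45,0,0,0.5, 0,45,0,0,0.5, 0,45,0,0,0.5, 0,45,0,0,0.5, 0,45,0,0,0.5, 0,0,0,0,0.5, 0,0,0,0,0.5]' | head -2; python3 m.py; python3 -c "
from h import *
back()"
```

```text
top [array([ 692.4, -120.5]), array([151.5, 102.1]), np.float64(82.9)] fill 0.943
[[0.0772, 0.1692], [-0.0203, 0.1681], [-0.019, 0.0228], [0.0702, 0.0235], [0.0762, 0.0191], [0.0807, 0.0247]]
scene [array([ 696.3, -118.9]), array([147.3,  98.3]), np.float64(83.0)] fill 0.964
[[-0.0138, 0.0234], [0.0815, 0.0246], [0.081, 0.1698], [-0.0137, 0.1689]]
time: 50.1
tool_pos: [0.417, -0.0118, 0.2084]
top [array([ 692.4, -120.7]), array([151.6, 102.1]), np.float64(83.0)] fill 0.943
[[0.0772, 0.1692], [-0.0203, 0.1681], [-0.019, 0.0228], [0.0702, 0.0235], [0.0736, 0.0188], [0.0807, 0.0247]]
scene [array([ 696.3, -119.1]), array([147.3,  98.3]), np.float64(83.1)] fill 0.965
[[-0.0138, 0.0234], [0.0815, 0.0246], [0.081, 0.1698], [-0.0137, 0.1689]]
-0.04 white xmin/xmax  z@back  gal [0.084 0.091]
-0.02 white xmin/xmax  z@back  gal [0.084 0.092]
0.0 white xmin/xmax  z@back  gal [0.084 0.092]
0.02 white xmin/xmax [-0.0141  0.0816] z@back 0.136 gal [0.085 0.092]
0.04 white xmin/xmax [-0.0144  0.0824] z@back 0.136 gal [0.086 0.092]
0.06 white xmin/xmax [-0.0138  0.0829] z@back 0.137 gal [0.085 0.092]
0.08 white xmin/xmax [-0.0135  0.0822] z@back 0.137 gal [0.086 0.092]
0.1 white xmin/xmax [-0.014   0.0822] z@back 0.137 gal [0.086 0.092]
0.12 white xmin/xmax [-0.0139  0.083 ] z@back 0.137 gal [0.086 0.092]
0.14 white xmin/xmax [-0.0132  0.0822] z@back 0.137 gal [0.085 0.092]
0.16 white xmin/xmax [-0.0136  0.0838] z@back 0.137 gal [0.052 0.091]
y range [0.0229 0.1698]
```

Run:
```python
from h import *
for n in('top','scene'):
    im,d,c=shot(n); W=cloud(d,c); H=W[...,2]; hsv=cv2.cvtColor(im,cv2.COLOR_BGR2HSV); xc,yc=cf(W)
    m=(H>.095)&(H<.106)&(abs(yc)<.17)&(xc<-.07)&(xc>-.26)&(hsv[...,1]>70); print(np.percentile(xc[m],[2,50,98]).round(3))
print(robot.hand_in())
```

```text
[-0.105 -0.099 -0.091]
[-0.102 -0.097 -0.091]
the job is handed in; nothing more can be done
None
```

The job is handed in; no verdict came back. All four rolls went into the drawer, the drawer measures pushed home, the panel pile is square to about 2 mm in the back left corner of the chest top, and no other goods were touched as far as the images and force readings show.

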